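# Run the inked lino block home in the printing jig and lock it

## Task

The inked lino block rides on its carrier board at the open end of the wooden printing jig. With a closed fingertip push the carrier by its rear edge along the rails until its feet drop into the locating notches and it sits down flat between the guides, then push the dark wooden turn button round until it lies square across the rear of the carrier and keeps it down. Only push: lift nothing, keep off the wet black ink, leave the baren and the ink jar beside the jig where they are, and finish clear of everything.

Things in the scene. Friction and masses are not known exactly. Their poses are not given: they have to be found in the camera images.
- jig: fixed wooden jig, 290 x 150 mm. Origin: centre of its underside, on the table. x axis: sliding direction, from the open end (x -145 mm) to the end stop. Base 6 mm thick; tops of the runners 14 mm above the table; a side guide at either side, y 56.5 to 72.5 mm, tops 26 mm above the table, 113 mm apart
- home (a point): point in the jig, at x +60, y 0, 8 mm above the table, where the carrier's origin lies when its feet are in the notches of the runners (play 2 mm; they fit nowhere else)
- stop (a point): middle of the top of the end stop's inner face, jig x +132 mm, 24 mm above the table; two 7 mm brass pins stand on the stop
- carrier: loose plywood board, 140 (x) x 110 (y) x 12 mm, 0.35 kg, on four 6 mm feet; x axis along the jig's. Origin: below its centre, level with the feet's underside; board 6 to 18 mm above it. Riding on the runners: origin 14 mm above the table, board 6 mm proud of the guides. Seated: origin 8 mm, top flush with the guides. Starts 85 to 115 mm short of home; slides at 1 to 4 N
- carrier_rear (a point): middle of the carrier's rear edge (70 mm behind its centre), half-way up the 12 mm board: push here, towards the jig's +x. 26 mm above the table when riding, 20 mm when seated
- carrier_front (a point): middle of the carrier's front edge (70 mm ahead of its centre), half-way up the board. 26 mm above the table when riding, 20 mm when seated
- lino: lino block fixed on the carrier, 96 (x) x 90 (y) x 5 mm, upper face wet with black ink: not to be touched. Origin: centre of its underside, on the board, 14 mm ahead of the carrier's centre; the rear 36 mm of the board is bare
- turn_button (a joint): angle of the dark wooden turn button about its upright pivot. 0: along the guide, pointing to the jig's -x; grows as the free end swings inward over the track; 1.571 (stop): square across the rear of the seated carrier. Starts at -0.7 to -0.1 (outward). About 1 N at the tip turns it, it stays where left. Clears a seated carrier by 1.5 mm, not one riding high
- button_pivot (a point): pivot of the turn button, half-way up the bar, on the jig's +y guide at jig x +8, y +64.5 mm. The bar is 14 mm wide, 27.5 to 37.5 mm above the table, and reaches 40 mm from the pivot
- button_tip (a point): free end of the turn button, 40 mm from its pivot, half-way up the bar
- baren: printing baren: dark disc 95 mm across with a wooden grip, 27 mm high; a bystander. Origin: centre of its underside
- ink_black: ink jar with black lid, 48 mm across, 50 mm high; a bystander. Origin: centre of its underside

How it is judged:
On the way, in this order (a step that is already met when the one before it is completed fails the run):
1. the carrier has dropped into the locating notches and lies flat on the runners (x of carrier in the frame of jig between 0.056 and 0.064 m and z of each of carrier_rear, carrier_front in the frame of jig below 0.0217 m), for 0.2 s.
2. the turn button lies across the rear of the carrier (value of joint turn_button above 1.3 rad), for 0.2 s.
At the end, for the whole second after the job is handed in: the carrier sits in the notches (its origin 60 mm, within 4 mm, along the jig; front and rear edge within 1.7 mm of the seated height), at rest, and the turn button is turned to more than 1.3 rad, across its rear (all of step 1 and value of joint turn_button above 1.3 rad and linear speed of carrier below 0.01 m/s); the robot touches nothing.
It fails at once if the carrier was lifted (more than 8 mm above its riding height) or tipped (z of carrier in the frame of jig above 0.022 m or angle between carrier's own z axis and vertical above 0.15 rad).
It fails at once if the robot touched the inked block (contact force between any of the arm, the fingers and lino above 0.3 N).
It fails at once if the baren or the ink jar was moved by more than 15 mm (distance of any of baren, ink_black from where it was at the start of the episode above 0.015 m).
It also fails if it takes over 51 s, if anything falls off the work surface, if the arm or the gripper's body presses on something with over 40 N, if the wrist force passes 120 N, or if a joint passes its speed limit or range.

## Robot

A 6-joint arm with a two-finger parallel gripper is mounted at the origin on the work surface; the furniture and walls round the work are solid. World frame = base frame: x ahead of the robot, y to its left, z up, the work surface at z = 0. Lengths are in m, angles in rad, forces in N, time in s.
With the tool pointing down it reaches from about 0.275 to 0.875 m from the base axis. Payload 12.5 kg.
Tool frame: the origin (TCP) lies on the centre line of the jaws, within the pads' length; the fingertips stand r.finger_overhang ahead of it and the grasp point (between the pads) lies 3 mm ahead of it (r.finger_overhang is the distance from the TCP to the fingertips, in m); z points along the fingers, y is the direction in which the jaws open and shut (so a half turn about z gives the same grasp; the last joint's range is limited). The gripper opens to 85 mm and grips with 20 to 120 N. Pads are 22 mm wide; open, the fingers measure 114 mm over their backs; the gripper's body (76 mm by 85 mm) begins 54 mm behind the grasp point. The pads swing forward as they close: fully open they stand 13 mm farther back than shut.
Start: joints at [1.184, 0.351, 1.652, -0, 1.139, -0.085], TCP at [0.163, 0.525, 0.253] pointing down, gripper open.
Joint ranges: [-2.75, 2.75], [-0.79, 2.1], [0.01, 2.65], [-1.57, 4.71], [0.07, 3.14], [-2.87, 2.87]. Speed limits (rad/s): [2.22, 2.22, 2.79, 3.14, 3.14, 3.14].

## Interface

Orientations are given as a unit quaternion [x, y, z, w].
In Python, from cell import r, optics gives the robot as it stands. The module is installed in compiled form; this text tells all that it offers. Calls block until the motion is done:
- r.move_to(position, orientation): joint-space move of the TCP to a pose.
- r.move_linear(position, rot=None, vel=0.15): straight line of the TCP; rot=None keeps the orientation; vel is the mean speed in m/s.
- r.set_joints(angles): joint-space move.
- r.set_gripper(opening, squeeze=None): opening from 0.0 (shut) to 1.0 (fully open); squeeze is the grip in N (None keeps the last); returns when the fingers have stopped.
- r.sleep(seconds).
- r.inverse_kinematics(position, orientation): joint angles nearest the present ones, or None.
- optics.get_image(name): name is "scene" or "side" or "wrist"; returns a dict with "pixels" (420x560x3 uint8, red, green, blue), "depth" (420x560 float32, m along the optical axis (not along the pixel's ray), 0 where there is no reading), "fx", "fy", "cx", "cy" (pixels), "camera_from_world" (4x4, takes a point from world to camera coordinates); the wrist camera has in their place "mount" (4x4, takes a point from camera to tool coordinates, whose origin is the TCP and whose axes are the flange's). Camera axes: x right, y down, z forward; pixel columns grow to the right and rows downward; lengths in m; the calibration is good to about 2 mm. The wrist camera is an equidistant fisheye: a pixel r from the principal point sees the ray r / f radians off the axis. A picture is of the moment at which its call begins: read the wrist's pose just before it.
A pose or a line that the arm cannot do raises r.PlanningError and nothing moves.
- r.hand_in(): hands the job in, once; it reports no verdict.
Readings, each from a call of its own:
- r.current_t(): time.
- r.current_q(): joint angles.
- r.current_qvel(): joint speeds.
- r.current_effort(): joint torques, N m.
- r.current_tool_pos(): TCP position.
- r.current_ee_rot(): TCP orientation.
- r.current_contact_force(): force on the tool from outside, world axes, zero at the start.
- r.current_torque(): the same for the moment, N m.
- r.current_opening(): opening from 0.0 (shut) to 1.0 (fully open).
Only numpy, scipy, OpenCV 4.12 (cv2) and the standard library are available. Lean on these libraries where they do the work, as an engineer would, in place of code of your own. Each camera call takes 0.05 s, during which the arm holds its last target.

## Working session

There is one attempt and no reset: what is moved stays moved. The work goes in short steps, each a Python script; the robot and the scene stay as the last script left them, time stands still between calls to the robot, and variables do not carry over. Pictures are saved under pics/ and viewed, and the job is handed in when it is done.

```bash
mkdir -p pics; python3 - <<'E'
from cell import r, optics
import cv2,numpy as np
for n in("scene","side","wrist"):
    im=optics.get_image(n); cv2.imwrite(f"pics/{n}0.png",im["pixels"][:,:,::-1])
    np.savez(f"{n}0.npz",**im)
    print(n,im["fx"],im["fy"],im["cx"],im["cy"],(im["depth"]>0).mean()); print(np.round(im.get("camera_from_world",im.get("mount")),3))
print(r.current_t(),r.current_tool_pos(),r.current_ee_rot(),r.finger_overhang,r.current_opening())
E
```

```text
scene 415.1713871458822 415.1713871458822 280.7994324890124 210.05001546225586 0.9959183673469387
[[ 0.806 -0.591 -0.018 -0.54 ]
 [-0.455 -0.6   -0.658 -0.004]
 [ 0.378  0.539 -0.753  0.94 ]
 [ 0.     0.     0.     1.   ]]
side 496.7112455045728 496.7112455045728 281.0797489895094 208.19026299905966 0.9961819727891157
[[-0.995 -0.104 -0.003  0.356]
 [-0.057  0.569 -0.821  0.286]
 [ 0.087 -0.816 -0.572  0.548]
 [ 0.     0.     0.     1.   ]]
wrist 325.19226210127806 325.19226210127806 278.57426602027175 213.71202838299416 0.979906462585034
[[-0.    -0.966 -0.258  0.065]
 [ 1.    -0.     0.    -0.   ]
 [-0.    -0.258  0.966 -0.12 ]
 [ 0.     0.     0.     1.   ]]
0.15 [0.16336079 0.52494175 0.25288435] [ 1.50306942e-01  9.88639280e-01 -4.32987101e-04 -9.94839365e-05] 0.022 0.9980838872220603
```

View pics/scene0.png

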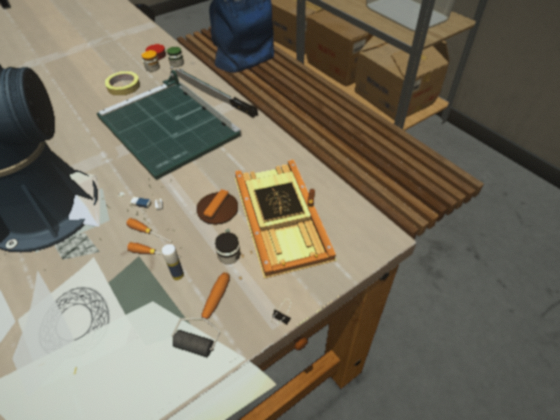

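View pics/side0.png

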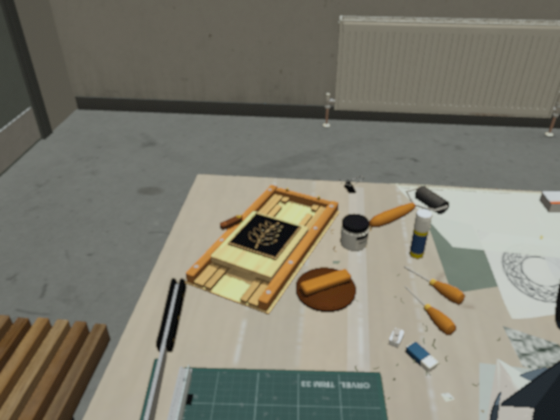

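View pics/wrist0.png

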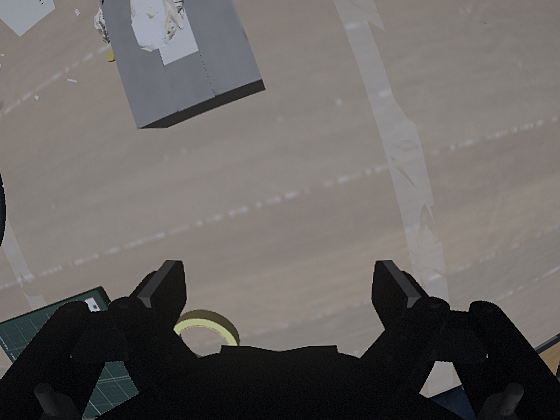

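```bash
python3 - <<'E'
import numpy as np,cv2
a=np.load("scene0.npz")["pixels"][140:290,180:350,::-1]; b=np.load("side0.npz")["pixels"][175:320,170:380,::-1]
cv2.imwrite("pics/z1.png",cv2.resize(a,None,fx=4,fy=4,interpolation=2)[:600,:800]);cv2.imwrite("pics/z2.png",cv2.resize(b,None,fx=3.8,fy=3.8,interpolation=2))
E
```

```text
(no output)
```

View pics/z1.png

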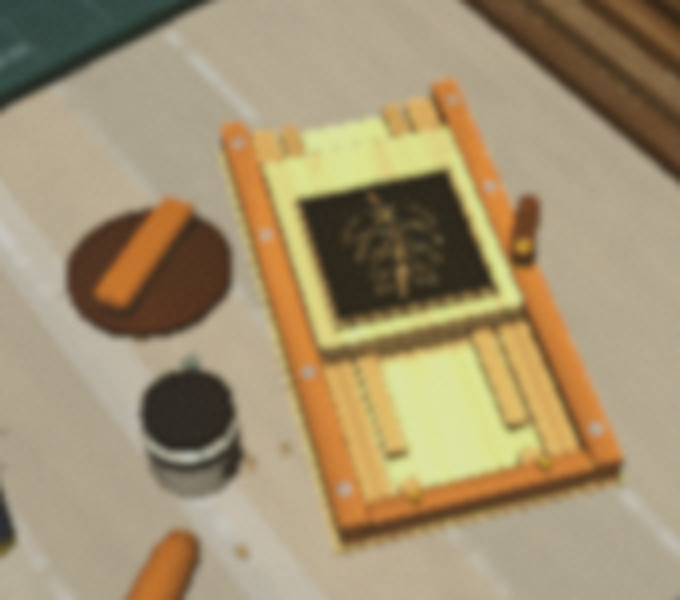

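View pics/z2.png

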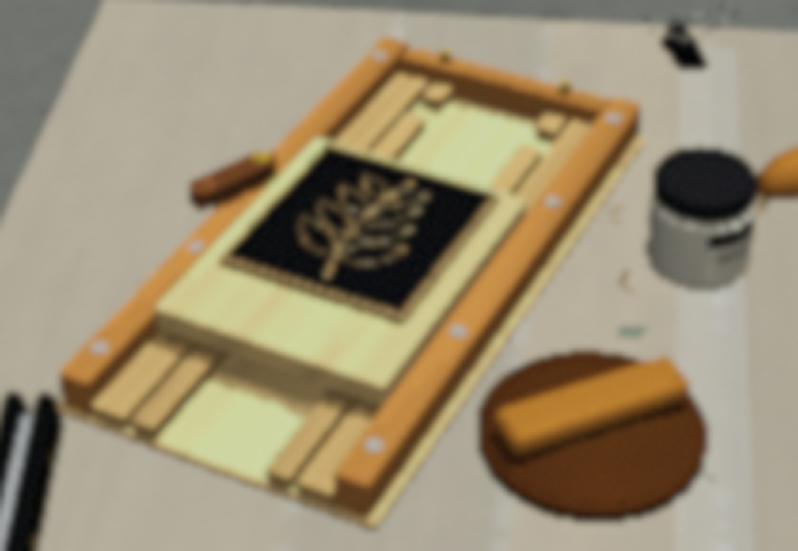

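```bash
cat > h.py <<'E'
import numpy as np,cv2
def xyz(d):
    T=np.array(d["camera_from_world"]); D=d["depth"]; v,u=np.mgrid[:420,:560]
    P=np.stack([(u-d["cx"])/d["fx"]*D,(v-d["cy"])/d["fy"]*D,D],-1)
    return (P-T[:3,3])@T[:3,:3]
def plane(d,uv,z):
    T=np.array(d["camera_from_world"]);R=T[:3,:3];c=-R.T@T[:3,3]
    uv=np.atleast_2d(uv).astype(float)
    w=np.c_[(uv[:,0]-d["cx"])/d["fx"],(uv[:,1]-d["cy"])/d["fy"],np.ones(len(uv))]@R
    return c+w*((z-c[2])/w[:,2])[:,None]
E
python3 - <<'E'
from h import *
for n,box in(("scene",(225,340,155,285)),("side",(180,345,180,310))):
    d=dict(np.load(f"{n}0.npz")); hsv=cv2.cvtColor(d["pixels"],cv2.COLOR_RGB2HSV)
    P=xyz(d); m=cv2.inRange(hsv,(8,150,130),(18,255,255))
    k=np.zeros_like(m);k[box[2]:box[3],box[0]:box[1]]=1;m=m*k
    print(n,(m>0).sum(), np.percentile(P[m>0][:,2],[5,25,50,75,95]))
    q=P[(m>0)&(abs(P[...,2]-.026)<.005)]
    r=cv2.minAreaRect((q[:,:2]*1000).astype(np.float32)); print(r, cv2.boxPoints(r).tolist())
    # table height
    print("table z",np.median(P[300:310,180:200,2]) if n=="scene" else np.median(P[330:350,230:250,2]))
    o=d["pixels"].copy();o[m>0]=(255,0,255)
    cv2.imwrite(f"pics/m_{n}.png",cv2.resize(o[box[2]:box[3],box[0]:box[1],::-1],None,fx=4,fy=4))
    # carrier top z
    m2=cv2.inRange(hsv,(20,60,150),(35,255,255))*k
    z=P[m2>0][:,2];print(np.histogram(z,bins=np.arange(-.004,.05,.004)))
E
```

```text
scene 1708 [0.02069151 0.02349943 0.02471845 0.02569577 0.02729884]
((378.9007568359375, -334.95574951171875), (291.735107421875, 219.81349182128906), 69.21753692626953) [[224.38833618164062, -432.33514404296875], [429.8995056152344, -510.32952880859375], [533.4132080078125, -237.57635498046875], [327.9020080566406, -159.58197021484375]]
table z -0.0002327298570577118
(array([  82,  335, 1015,  184,  420,   23,   34,   31,  767,  254,   15,
          0,    0]), array([-0.004,  0.   ,  0.004,  0.008,  0.012,  0.016,  0.02 ,  0.024,
        0.028,  0.032,  0.036,  0.04 ,  0.044,  0.048]))
side 2084 [0.02352169 0.02533485 0.02619876 0.02697624 0.02805985]
((376.4404296875, -329.15606689453125), (286.9997253417969, 224.17811584472656), 69.34530639648438) [[220.93865966796875, -423.89447021484375], [430.70733642578125, -502.969970703125], [531.9421997070312, -234.41766357421875], [322.17352294921875, -155.3421630859375]]
table z 0.0008678271621375586
(array([   1,   51, 1401,  222,  987,   33,    2,   72,  670,  927,   44,
          3,    0]), array([-0.004,  0.   ,  0.004,  0.008,  0.012,  0.016,  0.02 ,  0.024,
        0.028,  0.032,  0.036,  0.04 ,  0.044,  0.048]))
```

```bash
cat >> h.py <<'E'
from scipy.spatial.transform import Rotation as Ro
def down(phi):  # tool y at world angle phi, tool pointing down
    a=(phi+np.pi/2)/2
    return np.array([np.cos(a),np.sin(a),0,0])
def wplane(d,pos,rot,uv,z):
    uv=np.atleast_2d(uv).astype(float)-[d["cx"],d["cy"]]
    rr=np.linalg.norm(uv,axis=1);th=rr/d["fx"]
    w=np.c_[uv/np.maximum(rr,1e-9)[:,None]*np.sin(th)[:,None],np.cos(th)]
    M=np.array(d["mount"]);R=Ro.from_quat(rot).as_matrix()
    c=R@M[:3,3]+pos; w=w@(R@M[:3,:3]).T
    return c+w*((z-c[2])/w[:,2])[:,None]
E
python3 - <<'E'
from cell import r,optics
from h import *
r.set_gripper(0.0)
best=None
for k in range(4):
    q=r.inverse_kinematics([.42,-.31,.27],down(np.radians(69.3-180+90*k)))
    print(k,q)
E
```

```text
0 [-7.25034494e-01  2.82290300e-01  1.70363843e+00 -4.44089210e-16
  1.15566392e+00  1.20704499e+00]
1 [-7.25034494e-01  2.82290300e-01  1.70363843e+00 -4.44089210e-16
  1.15566392e+00 -3.63751339e-01]
2 [-7.25034494e-01  2.82290300e-01  1.70363843e+00 -4.44089210e-16
  1.15566392e+00 -1.93454767e+00]
3 [-7.25034494e-01  2.82290300e-01  1.70363843e+00 -4.44089210e-16
  1.15566392e+00  2.77784131e+00]
```

```bash
python3 - <<'E'
from cell import r,optics
from h import *
r.move_to([.41,-.33,.27],down(np.radians(-20.7)))
p,q=r.current_tool_pos(),r.current_ee_rot()
d=optics.get_image("wrist"); np.savez("w1.npz",pos=p,rot=q,**d); cv2.imwrite("pics/w1.png",d["pixels"][:,:,::-1])
print(r.current_t(),p)
E
```

```text
4.0833 [ 0.41035031 -0.32957116  0.26999737]
```

View pics/w1.png

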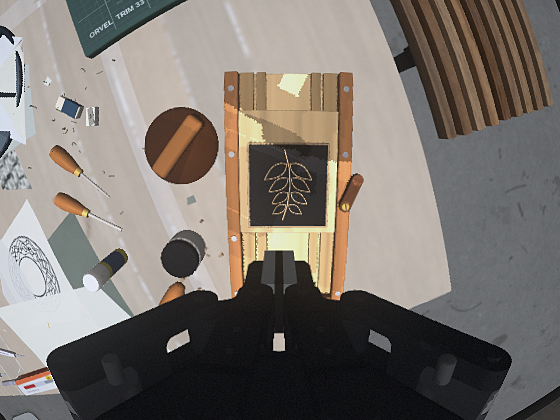

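View pics/m_scene.png

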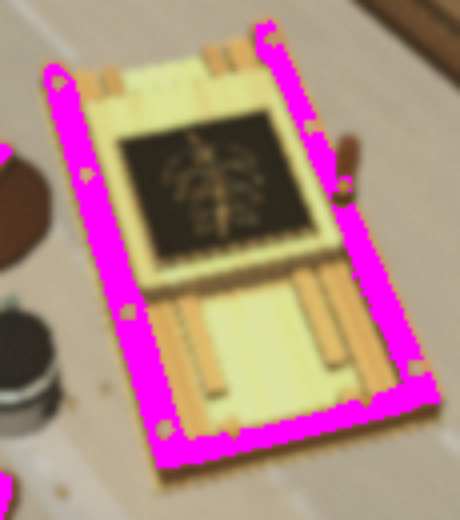

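```bash
cat > fit.py <<'E'
from h import *
def orange(d,box):
    hsv=cv2.cvtColor(d["pixels"],cv2.COLOR_RGB2HSV)
    m=cv2.inRange(hsv,(7,130,90),(18,255,255)); k=np.zeros_like(m);k[box[2]:box[3],box[0]:box[1]]=1
    m=m*k
    n,l,s,_=cv2.connectedComponentsWithStats(m); 
    keep=[i for i in range(1,n) if s[i,4]>150]
    m=np.isin(l,keep); v,u=np.nonzero(m); return np.c_[u,v]
O=np.array([.4136,-.348]);th=np.radians(-110.7)
ex=np.array([np.cos(th),np.sin(th)]);ey=np.array([-ex[1],ex[0]])
def loc(P): q=P[:,:2]-O; return np.c_[q@ex,q@ey]*1000
E
python3 - <<'E'
from fit import *
w=dict(np.load("w1.npz"))
for n in("w1","scene0","side0"):
    d=dict(np.load(n+".npz"))
    box={"w1":(222,355,60,305),"scene0":(225,340,155,285),"side0":(180,345,180,310)}[n]
    uv=orange(d,box); P=wplane(d,d["pos"],d["rot"],uv,.026) if n=="w1" else plane(d,uv,.026)
    L=loc(P); print(n,len(L),np.percentile(L[:,0],[.2,1,99,99.8]))
    for a in range(-150,150,25):
        s=L[(L[:,0]>a)&(L[:,0]<=a+25)]
        p=s[s[:,1]>30][:,1];g=s[s[:,1]<-30][:,1]
        f=lambda t:np.round(np.percentile(t,[2,98]),1) if len(t)>20 else None
        print(a+12.5,f(g),f(p))
E
```

```text
w1 5159 [-146.49759584 -144.26268685  124.3663719   128.9133031 ]
-137.5 [-70.1 -55.5] [58.9 72.7]
-112.5 [-69.7 -55.5] [59.  72.8]
-87.5 [-69.2 -55.6] [58.3 72.1]
-62.5 [-69.6 -55.8] [58.5 72.6]
-37.5 [-70.  -55.3] [58.1 72.3]
-12.5 [-69.7 -55.7] [58.  77.5]
12.5 [-69.5 -55.5] [57.8 75.2]
37.5 [-69.6 -55.3] [57.9 72.9]
62.5 [-69.3 -54.7] [58.  72.3]
87.5 [-69.7 -54.8] [58.5 72.7]
112.5 [-69.1 -55.1] [57.9 72.7]
137.5 None [52.8 69.1]
scene0 2210 [-143.80590728 -138.67745717  151.41468362  152.44871266]
-137.5 [-70.4 -52.7] [56.1 71.8]
-112.5 [-71.4 -52.6] [52.6 71.7]
-87.5 [-71.4 -55. ] [59.2 71.8]
-62.5 [-71.3 -54.6] [59.1 72.3]
-37.5 [-71.4 -55. ] [59.3 84.7]
-12.5 [-71.5 -54.6] [59.1 80.9]
12.5 [-71.2 -54.9] [59.1 72. ]
37.5 [-70.9 -39.9] [32.3 72.1]
62.5 [-71.1 -54.2] [54.4 72.3]
87.5 [-70.8 -53.9] [55.1 72.3]
112.5 [-71.3 -54.1] [55.4 72.5]
137.5 [-71.1 -31.7] [31.  71.3]
side0 3295 [-161.06555218 -157.04034483  134.57483394  136.12576584]
-137.5 [-77.2 -56.1] [50.2 69.8]
-112.5 [-162.   -54.6] [49.5 69.4]
-87.5 [-156.2  -55.7] [59.1 70.4]
-62.5 [-151.4  -55.4] [61.3 70.2]
-37.5 [-151.   -54.9] None
-12.5 [-76.5 -54.6] [78.1 90.2]
12.5 [-76.2 -54.8] [62.4 83.3]
37.5 [-76.3 -55. ] [56.8 70.2]
62.5 [-76.3 -55.7] [51.6 69.8]
87.5 [-76.7 -55.7] [51.8 69.5]
112.5 [-75.9 -32.5] [31.6 69.2]
137.5 [-69.7 -30.7] [31.1 68.9]
```

```bash
python3 - <<'E'
from fit import *
d=dict(np.load("w1.npz"))
cv2.imwrite("pics/z3.png",cv2.resize(d["pixels"][60:300,210:380,::-1],None,fx=2.5,fy=2.5,interpolation=2))
W=lambda uv,z:loc(wplane(d,d["pos"],d["rot"],uv,z)).round(1).tolist()
hsv=cv2.cvtColor(d["pixels"],cv2.COLOR_RGB2HSV)
m=cv2.inRange(hsv,(0,0,0),(179,255,75));m[:130]=0;m[235:]=0;m[:,:240]=0;m[:,330:]=0
v,u=np.nonzero(m);L=np.array(W(np.c_[u,v],.037));print("lino",np.percentile(L,[1,99],axis=0))
g=d["depth"];print("depth rows",np.round(g[95:125,290],4))
# depth in wrist: z along axis
M=d["mount"];R=Ro.from_quat(d["rot"]).as_matrix()
for c,rw in((290,125),(290,100),(232,120),(300,185),(346,205),(352,185)):
    uv=np.array([c-d["cx"],rw-d["cy"]]);rr=np.hypot(*uv);t=rr/d["fx"];ray=np.r_[uv/rr*np.tan(t),1]*g[rw,c]
    p=R@(M[:3,:3]@ray+M[:3,3])+d["pos"];print(c,rw,loc(p[None]).round(1),round(p[2]*1000,1))
m=cv2.inRange(hsv,(0,60,30),(12,255,170));m[:160]=0;m[220:]=0;m[:,:338]=0;m[:,375:]=0
v,u=np.nonzero(m);L=np.array(W(np.c_[u,v],.0375)).astype(np.float32);print(len(L),cv2.minAreaRect(L),cv2.boxPoints(cv2.minAreaRect(L)))
o=d["pixels"].copy();o[m>0]=(0,255,0);cv2.imwrite("pics/z4.png",cv2.resize(o[150:230,320:390,::-1],None,fx=6,fy=6))
E
```

```text
lino [[-63.5 -40.8]
 [ 26.6  42.4]]
depth rows [0.3617 0.3598 0.3606 0.     0.3638 0.3624 0.3624 0.3638 0.3638 0.3649
 0.3636 0.3643 0.3646 0.3654 0.3667 0.3416 0.3406 0.3416 0.3421 0.3432
 0.3422 0.3434 0.3442 0.3431 0.3439 0.3435 0.3449 0.3442 0.3437 0.3455]
290 125 [[-85.2   3. ]] 32.3
290 100 [[-115.2    3.8]] 5.9
232 120 [[-91.6 -61.3]] 25.1
300 185 [[-19.   14.4]] 34.6
346 205 [[ 2.7 66.6]] 38.7
352 185 [[-19.9  73. ]] 36.1
413 ((-18.71763038635254, 71.11239624023438), (59.1379508972168, 28.78071403503418), 2.136910915374756) [[-48.802624  84.39019 ]
 [-47.72946   55.629494]
 [ 11.367363  57.834602]
 [ 10.294201  86.5953  ]]
```

View pics/z3.png

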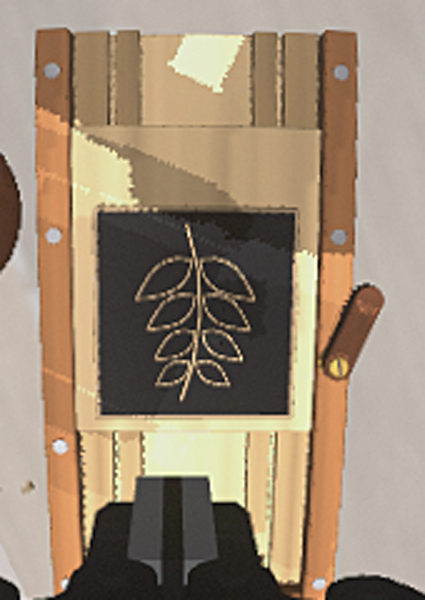

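View pics/z4.png

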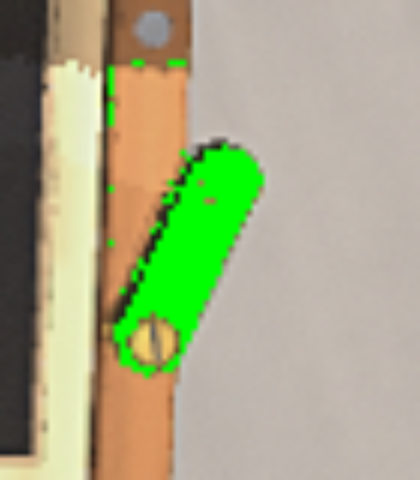

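```bash
python3 - <<'E'
from fit import *
d=dict(np.load("w1.npz"))
W=lambda uv,z:loc(wplane(d,d["pos"],d["rot"],uv,z)).round(1).tolist()
print("pivot",W([345.8,206.8],.038),"tip",W([359,174.5],.0375))
print("rear", W([[250,110],[290,110],[330,110]],.032),"left/right board edges",W([[239,120],[338,120]],.032))
print("screws",W([[230,88.5],[231,155],[234,239],[346,89],[345,155],[337.5,293]],.026))
print("fingers tips",W([[264,251],[294,251]],.248))
from cell import r
print([r.inverse_kinematics([.4136,-.348,.04]+np.r_[ex*x+ey*y,0],down(np.radians(-20.7+a))) is not None for x in(-.13,0) for y in(0,.1) for a in(0,45,90)])
E
```

```text
pivot [[4.9, 66.6]] tip [[-32.1, 80.3]]
rear [[-102.0, -40.5], [-101.8, 3.0], [-102.7, 46.8]] left/right board edges [[-91.2, -52.6], [-91.9, 55.8]]
screws [[-127.4, -63.3], [-52.1, -62.9], [47.6, -62.5], [-127.9, 65.8], [-52.6, 65.8], [121.4, 66.3]]
fingers tips [[-24.9, -16.2], [-24.9, -2.1]]
[True, True, True, True, True, True, True, True, True, True, True, True]
```

```bash
cat >> fit.py <<'E'
O=O-.0015*ex+.0015*ey
Q=down(np.radians(-20.7))
def wp(x,y,z): return np.r_[O+ex*x/1000+ey*y/1000,z]
E
python3 - <<'E'
from cell import r,optics
from fit import *
r.move_to(wp(-127,0,.10),Q)
r.move_linear(wp(-127,0,.041),vel=.1)
F=lambda:np.round(r.current_contact_force(),2)
print(r.current_t(),r.current_tool_pos(),F())
r.move_linear(wp(-105,0,.041),vel=.06); print(F())
p,q=r.current_tool_pos(),r.current_ee_rot()
d=optics.get_image("wrist"); np.savez("w2.npz",pos=p,rot=q,**d); cv2.imwrite("pics/w2.png",d["pixels"][:,:,::-1])
print(r.current_t())
E
```

```text
5.6583 [ 0.46069937 -0.22862178  0.04149503] [-0.27 -0.25 -0.51]
[-0.15 -0.03  0.5 ]
6.225
```

View pics/w2.png

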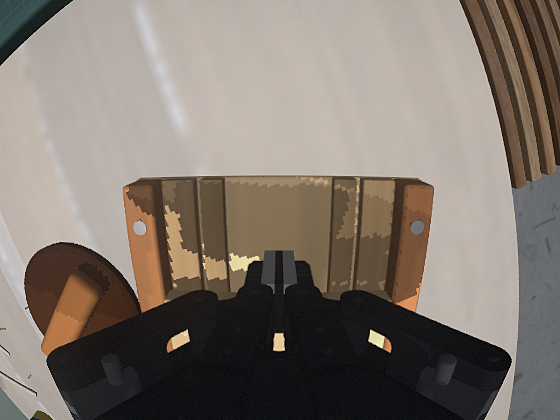

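```bash
python3 - <<'E'
from cell import r,optics
from fit import *
e3=np.r_[ex,0]
F=lambda:np.round(r.current_contact_force()@np.c_[e3,np.r_[ey,0],[0,0,1]],2)
for x in(-95,-80,-60,-40,-32):
    r.move_linear(wp(x,0,.040),vel=.06); print(x,F(),round(r.current_t(),2))
d=optics.get_image("side"); np.savez("s2.npz",**d); cv2.imwrite("pics/s2.png",cv2.resize(d["pixels"][170:330,150:390,::-1],None,fx=3.3,fy=3.3,interpolation=2))
E
```

```text
-95 [-0.76 -0.35 -0.63] 6.54
-80 [-0.74 -0.35 -0.11] 6.94
-60 [ 0.1  -0.44 -0.76] 7.42
-40 [-0.18  0.35  0.55] 7.91
-32 [ 0.49  0.42 -1.02] 8.19
```

View pics/s2.png

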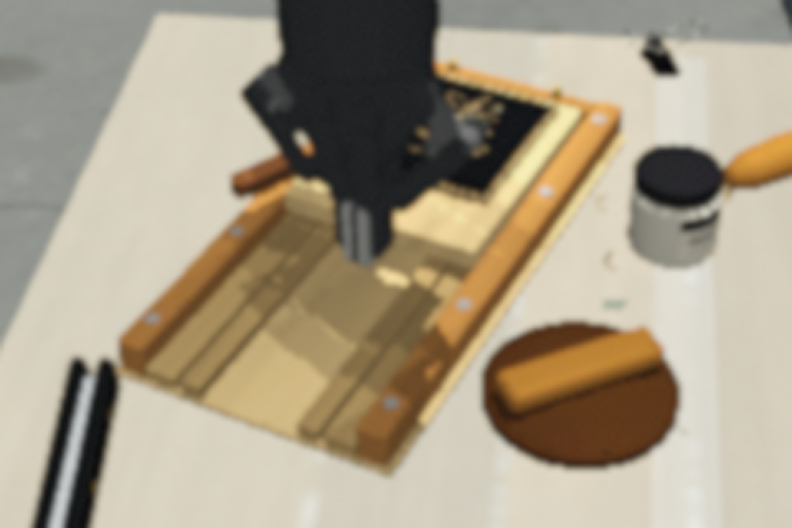

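```bash
python3 - <<'E'
from cell import r,optics
from fit import *
e3=np.r_[ex,0]
F=lambda:np.round(r.current_contact_force()@np.c_[e3,np.r_[ey,0],[0,0,1]],2)
base=None
for x in np.arange(-30.5,-13,1.5):
    r.move_linear(wp(x,0,.040),vel=.02); f=F()
    print(x,f,round(r.current_t(),2))
    if f[0]<-4: break
d=optics.get_image("side"); np.savez("s3.npz",**d); cv2.imwrite("pics/s3.png",cv2.resize(d["pixels"][170:330,150:390,::-1],None,fx=3.3,fy=3.3,interpolation=2))
P=xyz(d); 
E
```

```text
-30.5 [-0.07 -0.45 -0.02] 8.49
-29.0 [-2.01 -0.69 -0.26] 8.74
-27.5 [-1.28  0.42  0.32] 8.99
-26.0 [-0.34 -0.29 -0.06] 9.24
-24.5 [-0.33 -0.64  1.  ] 9.49
-23.0 [-0.76 -0.26  1.59] 9.74
-21.5 [-1.41 -0.12  0.93] 9.99
-20.0 [-8.31 -1.03  3.2 ] 10.24
```

View pics/s3.png

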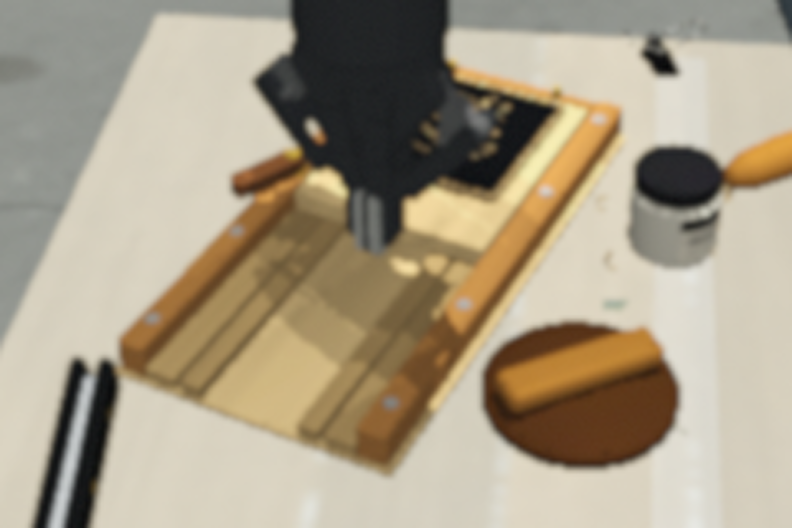

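```bash
python3 - <<'E'
from cell import r,optics
from fit import *
r.move_linear(wp(-34,0,.040),vel=.06)
r.move_linear(wp(-34,0,.11),vel=.15)
r.move_to(wp(20,20,.24),Q)
p,q=r.current_tool_pos(),r.current_ee_rot()
d=optics.get_image("wrist"); np.savez("w3.npz",pos=p,rot=q,**d); cv2.imwrite("pics/w3.png",d["pixels"][:,:,::-1])
print(r.current_t(),r.current_contact_force())
for n in("scene","side"):
    e=optics.get_image(n);P=xyz(e);np.savez(n+"3.npz",**e)
    h=P[...,:2]-O; x=h@ex*1000;y=h@ey*1000
    for nm,(a,b,c,dd) in dict(rear=(-5,18,-45,20),front=(126,129,-45,45),side=(30,115,-52,-48),gl=(-100,-20,-70,-59),stopside=(60,120,60,69)).items():
        k=(x>a)&(x<b)&(y>c)&(y<dd); print(n,nm,k.sum(),np.round(np.percentile(P[k][:,2],[10,50,90])*1000,1) if k.sum() else None)
E
```

```text
11.9667 [ 0.58314804  0.05124744 -0.8303494 ]
scene rear 436 [ 22.8  26.  331.7]
scene front 64 [23.1 25.3 26.9]
scene side 185 [-751.2   27.6  479.8]
scene gl 133 [23.6 24.9 26.5]
scene stopside 107 [23.2 25.  26.7]
side rear 2863 [ 27.  309.4 382.4]
side front 9 [26.5 26.9 27.5]
side side 64 [24.9 26.3 27.5]
side gl 233 [25.2 26.3 27.5]
side stopside 82 [25.2 26.2 27.4]
```

View pics/w3.png

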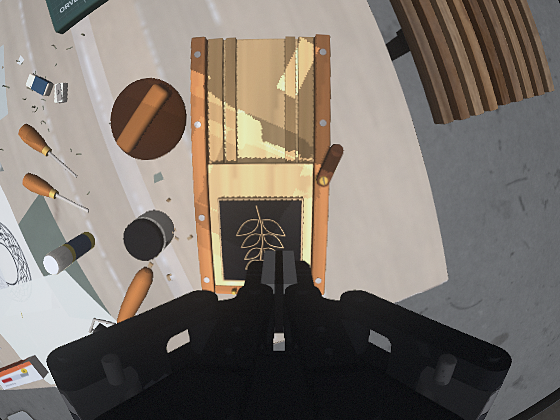

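```bash
python3 - <<'E'
from fit import *
d=dict(np.load("w3.npz"))
cv2.imwrite("pics/z5.png",cv2.resize(d["pixels"][130:230,180:370,::-1],None,fx=4,fy=4,interpolation=2))
W=lambda uv,z:loc(wplane(d,d["pos"],d["rot"],uv,z)).round(1).tolist()
print("rear",W([[215,162.5],[260,162.5],[308,163]],.026),"pivot",W([322.5,181.5],.038),"tip",W([337,146],.0375))
print("screws",W([[197.5,55],[198,124.5],[202,218],[326,54],[323.5,123],[319,281]],.026))
E
```

```text
rear [[-11.2, -46.5], [-10.5, 0.4], [-10.1, 49.7]] pivot [[7.2, 63.6]] tip [[-28.8, 77.5]]
screws [[-125.6, -64.1], [-51.4, -63.7], [48.7, -63.6], [-124.2, 67.8], [-51.6, 65.2], [123.6, 65.7]]
```

View pics/z5.png

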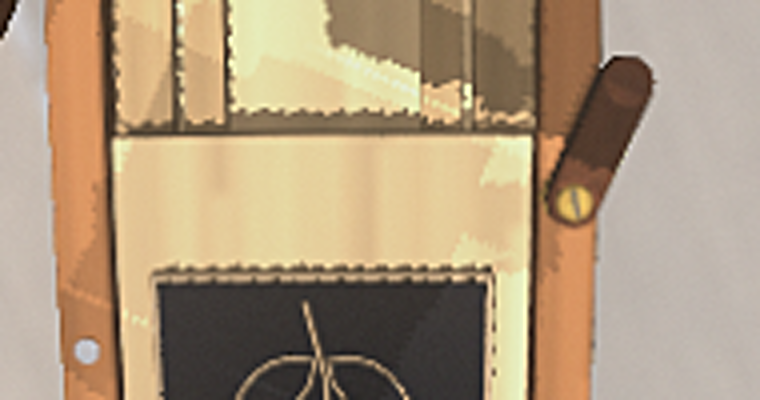

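```bash
python3 - <<'E'
from cell import r,optics
from fit import *
M3=np.c_[np.r_[ex,0],np.r_[ey,0],[0,0,1]]
F=lambda:np.round(r.current_contact_force()@M3,2)
def c(a,ex_=0.):
    rho=np.interp(a,[-.1,.5,1.0,1.5],[22,28,28,25]); n=np.array([np.sin(a),-np.cos(a)]);t=np.array([-np.cos(a),-np.sin(a)])
    h=11*abs(n[0])+7*abs(n[1])
    return np.array([7.5,64.5])+rho*t-n*(7+h+ex_)
Z=.0525
s=c(-.37,12); print(s)
r.move_to(wp(*s,.12),Q); r.move_linear(wp(*s,Z),vel=.12); print(F(),r.current_tool_pos()[2])
for a in np.arange(-.4,1.31,.1):
    p=c(a); r.move_linear(wp(*p,Z),vel=.05); f=F(); print(round(a,2),p.round(1),f,round(r.current_t(),2))
    if np.linalg.norm(f)>12: print("stop");break
d=optics.get_image("side");cv2.imwrite("pics/s4.png",cv2.resize(d["pixels"][170:330,150:390,::-1],None,fx=3.3,fy=3.3,interpolation=2))
d=optics.get_image("scene");cv2.imwrite("pics/c4.png",cv2.resize(d["pixels"][140:290,180:350,::-1],None,fx=4,fy=4,interpolation=2))
E
```

```text
[-2.34207778 99.96298254]
[-0.77 -0.98 -0.13] 0.05344329061416721
-0.4 [-5.9 89.4] [-1.06 -1.62  3.29] 13.78
-0.3 [-8.5 87.2] [ 0.45 -1.33  4.7 ] 14.03
-0.2 [-10.9  84.6] [ 0.93 -0.02  6.21] 14.28
-0.1 [-12.9  81.7] [0.4  0.35 6.85] 14.53
-0.0 [-15.5  78.5] [ 1.32 -0.79  6.4 ] 14.78
0.1 [-17.9  77.1] [ 2.26 -0.39  7.15] 15.03
0.2 [-20.2  75.3] [2.7  0.85 6.07] 15.28
0.3 [-22.3  73. ] [3.94 0.97 6.  ] 15.53
0.4 [-24.3  70.3] [3.81 0.49 5.67] 15.78
0.5 [-25.9  67.2] [1.65 0.41 4.69] 16.03
0.6 [-26.3  64.4] [2.26 0.93 4.94] 16.28
0.7 [-26.4  61.3] [0.99 0.6  3.52] 16.53
0.8 [-26.2  58.2] [1.21 0.42 0.8 ] 16.78
0.9 [-25.5  55. ] [-1.05  0.65  0.56] 17.03
1.0 [-24.5  51.8] [-0.87 -0.53 -0.37] 17.28
1.1 [-22.7  49.1] [-0.42  0.6   0.83] 17.53
1.2 [-20.7  46.7] [ 0.06 -0.03 -0.19] 17.78
1.3 [-18.3  44.5] [0.24 0.23 0.76] 18.03
```

View pics/s4.png

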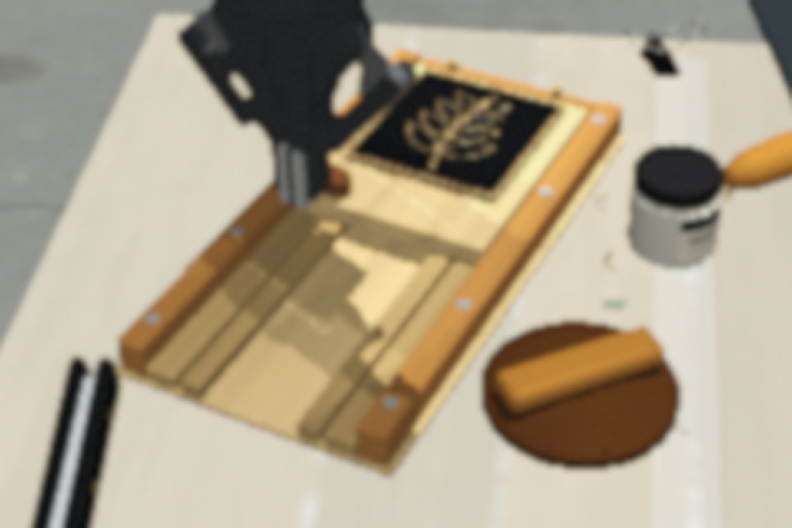

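View pics/c4.png

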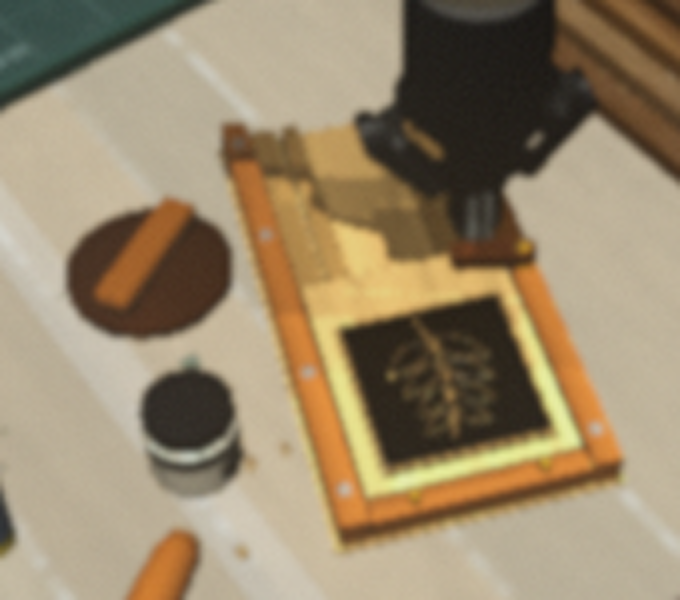

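The bar has followed to about 1.3 rad; I push on until the stop is felt.

```bash
python3 - <<'E'
from cell import r,optics
from fit import *
M3=np.c_[np.r_[ex,0],np.r_[ey,0],[0,0,1]]
F=lambda:np.round(r.current_contact_force()@M3,2)
x,y=-18.3,44.5
for i in range(9):
    x+=1.5; y-=(1 if i<5 else 0); r.move_linear(wp(x,y,.0525),vel=.03); f=F(); print(round(x,1),f,round(r.current_t(),2))
    if f[0]<-5: break
r.move_linear(wp(x-15,y,.0525),vel=.08)
r.move_linear(wp(x-15,y,.13),vel=.15)
r.move_to(wp(20,0,.25),Q)
p,q=r.current_tool_pos(),r.current_ee_rot()
d=optics.get_image("wrist"); np.savez("w5.npz",pos=p,rot=q,**d); cv2.imwrite("pics/w5.png",d["pixels"][:,:,::-1])
cv2.imwrite("pics/z6.png",cv2.resize(d["pixels"][130:270,200:370,::-1],None,fx=4,fy=4,interpolation=2))
for n in("scene","side"):
    e=optics.get_image(n);np.savez(n+"5.npz",**e);cv2.imwrite(f"pics/{n}5.png",e["pixels"][:,:,::-1])
print(r.current_t(),F())
E
```

```text
-16.8 [-0.24 -0.02  0.33] 18.38
-15.3 [ 0.7  -0.78  0.36] 18.63
-13.8 [-0.1   0.53  0.06] 18.88
-12.3 [-0.3   0.69  0.48] 19.13
-10.8 [-8.05  5.49 -1.43] 19.38
21.1417 [-0.78  0.2  -0.56]
```

View pics/z6.png

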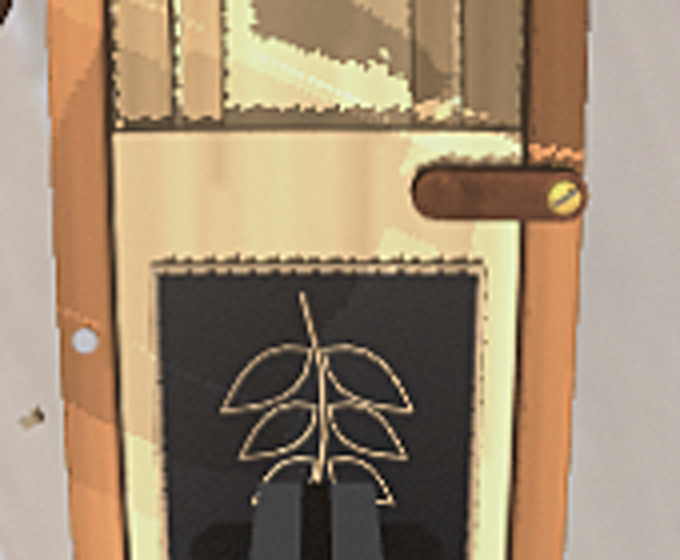

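View pics/scene5.png

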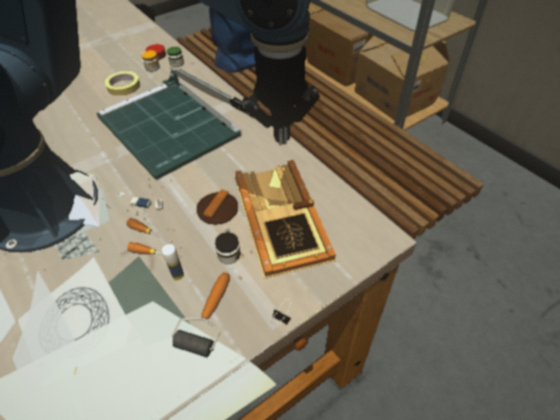

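View pics/side5.png

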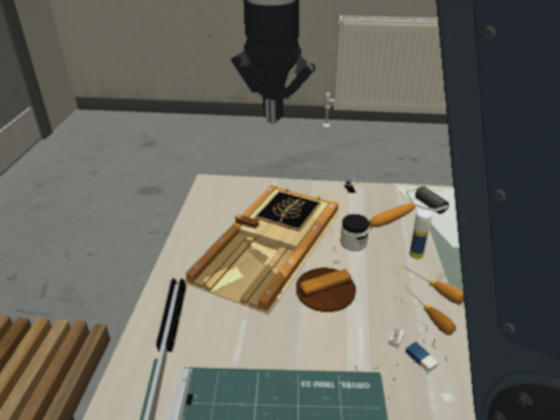

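```bash
python3 - <<'E'
from fit import *
d=dict(np.load("w5.npz"))
W=lambda uv,z:loc(wplane(d,d["pos"],d["rot"],uv,z)).round(1).tolist()
print("rear",W([[235,162],[270,162],[300,162]],.026),"pivot",W([341,179.5],.038),"barend",W([304,178],.0375))
for n in("scene","side"):
    e=dict(np.load(n+"5.npz"));a=dict(np.load(n+"0.npz"));P=xyz(e);h=P[...,:2]-O;x=h@ex*1000;y=h@ey*1000
    for nm,(p,q,s,t) in dict(rear=(-6,20,-45,15),front=(124,129,-45,45),gl=(-100,-20,-70,-59)).items():
        k=(x>p)&(x<q)&(y>s)&(y<t); print(n,nm,k.sum(),np.round(np.median(P[k][:,2])*1000,1))
    b=(slice(190,265),slice(195,242)) if n=="scene" else (slice(212,310),slice(296,370))
    print("bystander diff",np.abs(e["pixels"][b].astype(int)-a["pixels"][b]).mean())
from cell import r
print(r.current_tool_pos(),r.current_t()); r.hand_in()
E
```

```text
rear [[-10.2, -46.7], [-9.9, -9.4], [-9.9, 22.3]] pivot [[6.6, 64.7]] barend [[5.5, 25.9]]
scene rear 470 25.9
scene front 98 25.3
scene gl 127 25.1
bystander diff 6.733144208037825
side rear 3479 315.2
side front 8 27.0
side gl 232 26.4
bystander diff 10.709597352454495
[ 0.40839941 -0.36518701  0.24824796] 21.1417
the job is handed in; nothing more can be done
```

The carrier is seated in the notches and the turn button lies square across its rear. I handed the job in at about 21 s of the 51 s allowed.

**What I did:** With the gripper shut I pushed the carrier's rear edge along the rails until it dropped and the pushing force rose to about 8 N. I then swung the button round from about -0.37 rad until it met its stop, again at about 8 N. I backed off and raised the arm clear before handing in.

**Last checks:**
- **Carrier position:** its rear edge measured -9.9 to -10.2 mm along the jig, against -10 mm when home.
- **Carrier height:** its top measured 25.3 to 25.9 mm in the scene view and 27.0 mm at the front edge in the side view. The guides read 25.1 mm and 26.4 mm in the same views, so it is flush to within about 1 mm.
- **Turn button:** pivot and free end measured about 1 mm apart along the jig, which puts it at roughly 1.54 rad.
- **Contact:** force readings were back to noise before handing in.

**Checks that were weak or disagreed:**
- The side view gave no usable height for the carrier's rear because the arm was in the way. Its front figure rests on only 8 pixels.
- My pixel comparison for the baren and ink jar was not zero (mean difference 7 to 11 grey levels). I put this down to the arm's changing shadow, since both look to be in their starting places in the pictures, but I did not measure their positions. The arm never worked near them.
- While turning the button, the upward force rose to about 7 N and then faded to nothing. The cause is unknown; the fingertip may have rubbed on something.

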